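Bleed the filtration line, then draw and hold the suction rod

ROBOT

A 6-joint arm with a two-finger parallel gripper is mounted at the origin on the work surface. World frame = base frame: x ahead of the robot, y to its left, z up, the work surface at z = 0. Lengths are in m, angles in degrees, forces in N, time in s.
With the tool pointing down it reaches from about 0.4 to 0.825 m from the base axis. Payload 7 kg.
Tool frame: the origin (TCP) lies on the centre line of the jaws, within the pads' length; the fingertips stand 8 mm ahead of it and the grasp point (between the pads) lies 11 mm behind it; z points along the fingers, y is the line along which they close (so a half turn about z gives the same grasp; the last joint's range is limited). The gripper opens to 88 mm and grips with 3 to 60 N. Pads are 19 mm wide; open, the fingers measure 130 mm over their backs; the gripper's body (78 mm by 193 mm) begins 47 mm behind the grasp point.
Start: joints at [86.179, 20.546, 0.682, 0, -70.136, -16.507], TCP at [0.235, 0.633, 0.235] pointing down, gripper open.
Joint ranges: [-176.03, 176.03], [-82.01, 121.73], [-58.28, 71.71], [-173.87, 95.51], [-174.79, -0.11], [-173.66, 173.66]. Speed limits (degrees/s): [136.94, 136.94, 172.46, 180, 180, 180].

INTERFACE

Orientations are given as [roll, pitch, yaw] about the fixed x, y, z axes, in that order (R = Rz(yaw) Ry(pitch) Rx(roll)).
In Python, from plant import ctrl, vision gives the robot as it stands. The module is installed in compiled form; this text tells all that it offers.
- The arm moves only by the tool move_arm, never from a script. Its argument "moves" is one flat list of numbers, 7 for each row, row after row: the finger opening in cm, from 0 to 8.76, then the shift along the tool's x, y, z in cm, then the turn, a rotation vector about the tool's x, y, z in rad. A call has 1 to 8 rows; each row shifts and turns the commanded pose from where the row before left it, along the tool's axes as they then stand; what a row does not reach is not made up. A row lasts 1/10 s, in which the tool goes at most 50 mm and 8.59 degrees, less where a joint would pass 70% of its speed; a pose out of reach is approached as far as the arm can. A call with a gripper value outside its range is refused whole. The fingers move at their own pace and stop on an object; the grip force is fixed at half the most. Time passes only in rows, so rows that do not move let the fingers close. It gives the time, the measured TCP pose, the force, the opening and the grip force at its end, in the units of the state.
- ctrl.get_obs(): the state, without advancing time (a new reading comes with each control period).
- vision.snapshot(name): name is "scene" or "top" or "wrist"; returns (picture, depth): 420x560x3 uint8, red, green, blue; 420x560 float32, m along the optical axis (not along the pixel's ray), 0 where there is no reading.
- vision.camera_model(name): a dict with "vertical_fov" (degrees; the focal length in pixels is half the picture's height over the tangent of half this angle, whatever the lens; pixels are square), "cx", "cy" (the principal point, pixels), "cam_to_world" (4x4, takes a point from camera to world coordinates). Camera axes: x right, y down, z forward; pixel columns grow to the right and rows downward; lengths in m; the calibration is good to about 2 mm. A picture is of the moment at which its call begins: read the wrist's pose just before it. camera_model takes no time and is no camera call; for the wrist camera it gives the pose at the moment of the call.
- ctrl.close_job(): hands the job in; it is judged then, once.
The state is a dict: "clock": time; "joint_pos": joint angles; "qvel": joint speeds; "tau": joint torques, N m; "tool_pos": TCP position; "orientation": TCP orientation; "force": force on the tool from outside, world axes, zero at the start; "moment": the same for the moment, N m; "opening": finger opening in m; "gripper_force": force on a finger pad.
Only numpy, scipy, OpenCV 4.12 (cv2) and the standard library are available. Lean on these libraries where they do the work, as an engineer would, in place of code of your own. Each camera call takes 0.05 s, during which the arm holds its last target. There are 200 camera calls.

TASK

Get the filtration line ready: first pull the blue handle of the sprung bleed slide until its white pointer stands at the green block beside it, pause there for a moment, and ease it fully home again without letting it snap back. Then pull the orange handle of the telescoping suction rod out against its springs until its white pointer stands at its own green block, and finish while still holding it there in the gripper. Leave the bottles and glassware on the bench undisturbed.

Things in the scene. Friction and masses are not known exactly. Their poses are not given: they have to be found in the camera images.
- bleed: Bleed unit, fixed: grey base plate (x -155 to +110, 130 wide, 12 thick); on its +x half a dark box (100 x 56, top 60, black knob at the rear to 78). A flat steel sprung blade slides out of the box along the unit's -x. Dark scale strip with white ticks (top 30 high) on the +y side. Origin on the bench under the box's mouth, on the blade's centre line; x points away from the blue handle.
- pump: Suction pump, fixed: base plate and scale strip as on the bleed unit; on its +x half a dark round barrel (40 diameter, axis 45 high, x 0 to +106). A steel tube and inside it a brass rod, both sprung, telescope out along the pump's -x. Origin on the bench under the barrel's mouth; x points away from the orange handle.
- bleed_grip (a point): Blue upright handle on the blade's end: block 14 thick (x), 24 wide (y), top 105 above the bench, clear to grasp above 65. Origin 45 above the bench on the blade's centre line; axes as the unit's: pull along -x. Home at x = -30 of the unit, travel 75. Pull 3 N at home, 0.9 N more per 10 mm. Over 0.35 m/s inward is snapping back: it does so if let go when far out, not from under 10 mm.
- pump_grip: Orange upright handle on the brass rod's end: block 14 thick (x), 24 wide (y), top 105 above the bench, clear to grasp above 70. Origin 45 above the bench on the rod's axis; axes as the pump's: pull along -x. Home at x = -30 of the pump, travel 140 (tube and rod run out together). Pull 3 N at home, 0.65 N more per 10 mm up to 120 mm; it springs home when let go.
- bleed_pointer (a point): Tip of the white pointer (3 thick) that sticks out of the blue handle to the unit's +y over the scale strip and travels with it; level with the handle's middle in x.
- pump_pointer (a point): Tip of the white pointer (3 thick) that sticks out of the orange handle to the pump's +y over the scale strip and travels with it; level with the handle's middle in x.
- bleed_band: Green block fixed on the bleed unit's scale strip, marking how far to pull: 14 long along the pull, 14 wide, 7 high, underside 30 above the bench. Origin under its centre; axes as the unit's. The pointer stands at it when level in x with its middle, to about 7. It lies 25 to 55 beyond the home pointer.
- pump_band: Green block fixed on the pump's scale strip, same size (14 long along the pull): the length mark for the telescoping rod. Origin under its centre; axes as the pump's. It lies 60 to 110 beyond the home pointer, different every time.
- bleed_slide (a joint): How far the blade is pulled out, m: 0 fully home, 0.075 at its stop.
- brown_bottle: Bystander: brown jar with red label, 48 diameter, 85 high; origin under its centre.
- white_pot: Bystander: small white pot, 34 diameter, 45 high, between the two units; origin under its centre.
- glass_beaker: Bystander: clear beaker, 64 diameter, 80 high; origin under its centre.
- stopper: Bystander: grey-green rubber stopper, 34 diameter, 30 high; origin under its centre.
- dish: Bystander: shallow clear dish, 90 diameter, 18 high; origin under its centre.
- amber_bottle: Bystander: amber bottle with white cap, 60 diameter, 120 high; origin under its centre.
- sample_bottle: Bystander: brown bottle with blue cap, 60 diameter, 130 high, between the rear ends of the two units; origin under its centre.

How it is judged:
By the outcome, as a careful person would: the job done as asked, in the order asked, and still so for the second after the job is handed in, while the arm keeps its last pose, push and grip.
It also fails if it takes over 51 s, if anything falls off the work surface, if the arm or the gripper's body presses on something with over 40 N, if the wrist force passes 120 N, or if a joint passes its speed limit or range.

## Working session

There is one attempt and no reset: what is moved stays moved. The work goes in short steps, Python scripts to look and compute and a tool call to move; the robot and the scene stay as the last step left them, time stands still between calls to the robot, and variables do not carry over. Pictures are saved under pics/ and viewed, at most 10 in all, crops included, and the job is handed in when it is done.

Besides the shell and the picture viewer there is one more tool, called after "Call:" in YAML: its name, and indented under it one key for each argument. move_arm: Moves the arm, as the interface text tells. Its arguments: {"type":"object","properties":{"moves":{"type":"array"}},"required":["moves"]}

```bash
mkdir -p pics; cat > h.py <<'E'
import numpy as np, cv2
from plant import ctrl, vision
def snap(n):
    m=vision.camera_model(n); p,d=vision.snapshot(n); return p,d,m
def cloud(d,m):
    f=d.shape[0]/2/np.tan(np.radians(m["vertical_fov"])/2)
    v,u=np.mgrid[:d.shape[0],:d.shape[1]]
    P=np.stack([(u-m["cx"])/f*d,(v-m["cy"])/f*d,d],-1); T=np.array(m["cam_to_world"])
    W=P@T[:3,:3].T+T[:3,3]; W[d==0]=np.nan; return W
def masks(p):
    h=cv2.cvtColor(p,cv2.COLOR_RGB2HSV)
    R=dict(blue=((100,120,50),(130,255,255)),orange=((6,150,120),(20,255,255)),green=((45,110,60),(85,255,255)),white=((0,0,200),(180,40,255)))
    return {k:cv2.inRange(h,*r) for k,r in R.items()}
def blobs(p,d,m,mina=12):
    W=cloud(d,m)
    for k,M in masks(p).items():
        n,L,S,C=cv2.connectedComponentsWithStats(M)
        for i in range(1,n):
            if S[i,4]>=mina:
                w=W[L==i]; w=w[~np.isnan(w[:,0])]
                if len(w): print(k,C[i].round(),S[i,4],'med',np.median(w,0).round(4),'lo',np.percentile(w,5,0).round(3),'hi',np.percentile(w,95,0).round(3))
def save(p,n): cv2.imwrite('pics/'+n+'.png',p[:,:,::-1])
E
python3 - <<'E'
from h import *
for n in("scene","top"):
    p,d,m=snap(n); save(p,n); print(n,np.array(m["cam_to_world"]).round(3).tolist(),m["vertical_fov"]); blobs(p,d,m)
a=cv2.imread('pics/scene.png');b=cv2.imread('pics/top.png')
o=ctrl.get_obs(); print(o)
E
```

```text
scene [[-0.164, 0.81, -0.562, 1.188], [0.986, 0.138, -0.088, 0.094], [0.006, -0.569, -0.822, 0.985], [0.0, 0.0, 0.0, 1.0]] 50.47264471305044
blue [92.  2.] 27 med [-0.6655 -1.1356 -0.194 ] lo [-0.673 -1.169 -0.202] hi [-0.658 -1.111 -0.175]
blue [182. 222.] 141 med [ 0.6425 -0.2415  0.0908] lo [ 0.632 -0.252  0.052] hi [ 0.645 -0.232  0.104]
blue [268. 281.] 132 med [ 0.7796 -0.0034  0.1283] lo [ 0.768 -0.014  0.125] hi [0.791 0.008 0.131]
orange [378. 235.] 41 med [0.6108 0.2246 0.1035] lo [0.543 0.215 0.011] hi [0.617 0.234 0.106]
green [212. 221.] 38 med [ 0.5915 -0.1878  0.0336] lo [ 0.581 -0.196  0.029] hi [ 0.601 -0.181  0.037]
green [402. 232.] 24 med [0.5444 0.2946 0.0354] lo [0.536 0.289 0.033] hi [0.55  0.3   0.037]
top [[-0.042, -0.978, 0.204, 0.3], [-0.999, 0.04, -0.012, -0.019], [0.004, -0.204, -0.979, 1.325], [0.0, 0.0, 0.0, 1.0]] 54.335831163404514
blue [266. 147.] 63 med [ 0.7733 -0.0046  0.1299] lo [ 0.764 -0.014  0.123] hi [0.787 0.007 0.134]
blue [344. 192.] 58 med [ 0.6281 -0.243   0.1006] lo [ 0.627 -0.253  0.054] hi [ 0.637 -0.233  0.107]
orange [194. 205.] 42 m
[... 242 characters left out ...]
34] hi [0.545 0.297 0.041]
{'clock': 0.1, 'joint_pos': array([ 8.61795421e+01,  2.05867835e+01,  6.39620759e-01, -1.55199302e-02,
       -7.01357300e+01, -1.65079567e+01]), 'qvel': array([-0.0874775 , -0.1433392 ,  0.18238887,  0.12207258, -0.01361947,
       -0.03486283]), 'tau': array([-1.49309024e-03, -5.84162378e+01,  2.93753082e+01,  7.01547459e+00,
        1.01895374e-02, -5.11846156e-05]), 'tool_pos': array([0.23437426, 0.63256181, 0.23373406]), 'orientation': array([ 1.79916378e+02, -9.56652892e-03, -2.03336918e+01]), 'force': array([-0.50923052, -0.96363922, -0.33633255]), 'moment': array([-0.02230635,  0.01558947, -0.03955427]), 'gripper_force': 0.0, 'opening': 0.08726754563345547}
```

View pics/scene.png

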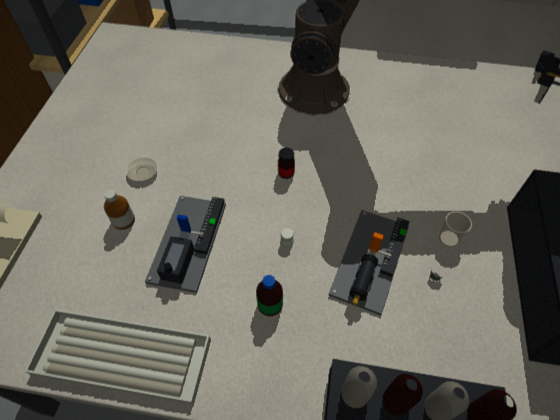

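View pics/top.png

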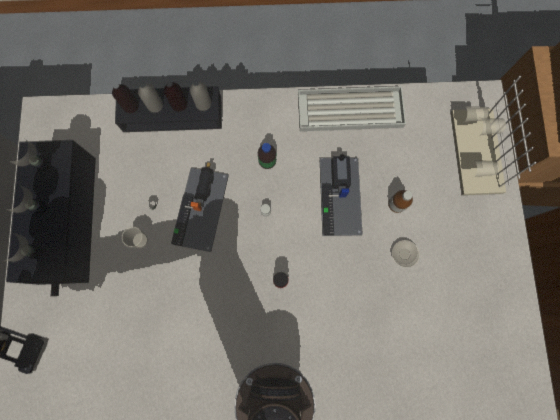

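The scene shows the bleed unit on the right side: blue handle at top-view (344,192), green block at (326,210). The pump is on the left: orange handle (194,205), green block (176,230), yaw about -14°. The bleed unit is close to yaw 0. Next I move above the bleed unit.

Call:
move_arm:
  moves: [8.7,3.4,3.4,0,0,0,0,8.7,3.4,3.4,0,0,0,0,8.7,3.4,3.4,0,0,0,0,8.7,3.4,3.4,0,0,0,0,8.7,3.4,3.4,0,0,0,0,8.7,3.4,3.4,0,0,0,0,8.7,3.4,3.4,0,0,0,0,8.7,3.4,3.4,0,0,0,0]

```text
clock: 0.9
tool_pos: [0.3953, 0.2814, 0.2345]
orientation: [180.0, 0.0, -20.3]
force: [1.8, -0.8, -0.3]
opening: 0.0869
gripper_force: 0.0
```

Call:
move_arm:
  moves: [8.7,3.4,3.4,0,0,0,0,8.7,3.4,3.4,0,0,0,0,8.7,3.4,3.4,0,0,0,0,8.7,3.4,3.4,0,0,0,0,8.7,3.4,3.4,0,0,0,0,8.7,3.4,3.4,0,0,0,0,8.7,3.4,3.4,0,0,0,0,8.7,3.4,3.4,0,0,0,0]

```text
clock: 1.7
tool_pos: [0.556, -0.0682, 0.2344]
orientation: [-180.0, 0.0, -20.3]
force: [1.5, 1.1, 0.7]
opening: 0.087
gripper_force: 0.0
```

Call:
move_arm:
  moves: [8.7,2.4,2.4,0,0,0,0,8.7,2.4,2.4,0,0,0,0,8.7,0,0,0,0,0,0.14,8.7,0,0,0,0,0,0.14,8.7,0,0,0,0,0,0.14,8.7,0,0,0,0,0,0.14,8.7,0,0,0,0,0,0.14,8.7,0,0,0,0,0,0.14]

```text
clock: 2.5
tool_pos: [0.5837, -0.1279, 0.2341]
orientation: [180.0, 0.0, -68.8]
force: [0.4, -0.1, -0.0]
opening: 0.0871
gripper_force: 0.0
```

Call:
move_arm:
  moves: [8.7,0,0,0,0,0,0.13,8.7,0,0,0,0,0,0.125,8.7,0,0,0,0,0,0.12,8.7,0,0,0,0,0,0]

```text
clock: 2.9
tool_pos: [0.5837, -0.1278, 0.2341]
orientation: [180.0, 0.0, -90.0]
force: [0.2, 0.2, -0.8]
opening: 0.0869
gripper_force: 0.0
```

```bash
python3 - <<'E'
from h import *
o=ctrl.get_obs(); print(o['clock'],o['tool_pos'],o['orientation'],o['joint_pos'])
p,d,m=snap("wrist"); save(p,"w1"); print(np.array(m["cam_to_world"]).round(3).tolist()); blobs(p,d,m,60)
E
```

```text
2.9 [ 0.58369062 -0.12782763  0.23414513] [ 1.79951001e+02  5.03700527e-03 -9.00492801e+01] [ 6.36334225e+00  1.33572710e+01 -9.47658365e+00 -1.13649687e-02
 -6.72142753e+01 -6.40821425e+00]
[[-1.0, 0.001, 0.0, 0.582], [0.001, 0.953, 0.302, -0.211], [0.0, 0.302, -0.953, 0.382], [0.0, 0.0, 0.0, 1.0]]
blue [207.  62.] 868 med [ 0.6298 -0.2442  0.1019] lo [ 0.626 -0.254  0.057] hi [ 0.639 -0.234  0.104]
green [262. 129.] 225 med [ 0.5896 -0.1895  0.0347] lo [ 0.583 -0.196  0.028] hi [ 0.597 -0.182  0.036]
```

View pics/w1.png

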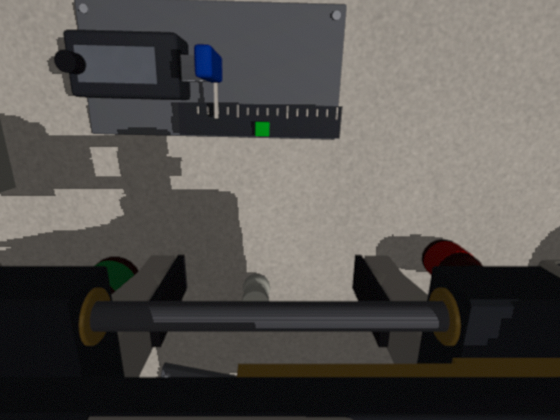

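The view shows the blue handle at (207,62), its white pointer at (216,100) and the green block at (262,129). I'll measure the pointer and yaw.

```bash
cat >> h.py <<'E'
def unit(p,d,m,col,roi):
    W=cloud(d,m); M=masks(p); x0,x1,y0,y1=roi
    inr=(W[...,0]>x0)&(W[...,0]<x1)&(W[...,1]>y0)&(W[...,1]<y1)
    pl=inr&(W[...,2]>.007)&(W[...,2]<.035)&(p.max(-1)<125)
    q=W[pl][:,:2].astype(np.float32); r=cv2.minAreaRect(q); print('plate',r)
    h=W[(M[col]>0)&inr]; t=h[h[:,2]>.098]; print('top',t.min(0),t.max(0),'rect',cv2.minAreaRect(t[:,:2].astype(np.float32)))
    g=W[(M['green']>0)&inr]; g=g[g[:,2]>.033]; print('green',cv2.minAreaRect(g[:,:2].astype(np.float32)))
    hc=t.mean(0); w=inr&(p.min(-1)>110)&(W[...,2]>.034)&(W[...,2]<.09)&(np.hypot(W[...,0]-hc[0],W[...,1]-hc[1])<.1)
    return W,w
E
python3 - <<'E'
from h import *
p,d,m=snap("wrist"); W,w=unit(p,d,m,'blue',(.45,.8,-.34,-.15))
v,u=np.where(w); print(len(v))
for r in range(78,122,4):
    print(r,[ (c,W[r,c].round(4).tolist()) for c in range(205,230) if p[r,c].min()>110])
E
```

```text
plate ((0.6408258676528931, -0.24518637359142303), (0.13017651438713074, 0.26530930399894714), 88.59809875488281)
top [ 0.62593505 -0.25598929  0.09808647] [ 0.64043118 -0.23282683  0.10522987] rect ((0.6332221031188965, -0.24439792335033417), (0.02328302711248398, 0.01413198746740818), 88.39608764648438)
green ((0.589509904384613, -0.18990901112556458), (0.013127250596880913, 0.012811367399990559), 0.08264442533254623)
104
78 []
82 []
86 [(214, [0.6402, -0.2312, 0.0093]), (215, [0.6345, -0.2295, 0.0401]), (216, [0.6337, -0.2296, 0.0395]), (217, [0.6326, -0.2295, 0.0405])]
90 [(214, [0.6403, -0.2272, 0.0103]), (215, [0.6347, -0.226, 0.0397]), (216, [0.6336, -0.2259, 0.0411]), (217, [0.6329, -0.226, 0.0394])]
94 [(214, [0.6403, -0.2233, 0.0113]), (215, [0.6348, -0.2223, 0.0402]), (216, [0.6337, -0.2223, 0.0414]), (217, [0.6329, -0.2223, 0.0401])]
98 [(214, [0.6408, -0.2194, 0.0093]), (215, [0.6352, -0.2187, 0.0392]), (216, [0.6339, -0.2187, 0.0412]), (217, [0.633, -0.2187, 0.041])]
102 [(215, [0.6352, -0.215, 0.04]), (216, [0.6344, -0.2151, 0.0391]), (217, [0.6333, -0.2151, 0.0395])]
106 [(215, [0.6353, -0.2114, 0.0404]), (216, [0.6341, -0.2114, 0.0421]), (217, [0.6333, -0.2114, 0.0408])]
110 [(208, [0.6444, -0.2075, 0.0283]), (215, [0.6352, -0.2077, 0.0421]), (216, [0.6347, -0.2076, 0.0394]), (217, [0.6337, -0.2076, 0.0395]), (228, [0.6242, -0.2076, 0.0286])]
114 [(215, [0.6357, -0.2039, 0.0403]), (216, [0.6346, -0.2039, 0.0409]), (217, [0.6339, -0.2039, 0.0392])]
118 []
```

Plate measures 130×265 as it should, yaw -1.4°, handle (0.633,-0.244), pull needed 45 mm.

Call:
move_arm:
  moves: [8.7,3.9,-1.65,0,0,0,0,8.7,3.9,-1.65,0,0,0,0,8.7,3.86,-1.65,0,0,0,0.024,8.7,0,0,3.9,0,0,0,8.7,0,0,3.8,0,0,0,8.7,0,0,3.8,0,0,0,8.7,0,0,3.8,0,0,0,8.7,0,0,0,0,0,0]

```text
clock: 3.8
tool_pos: [0.6296, -0.2437, 0.0756]
orientation: [179.4, 0.1, -91.2]
force: [-0.8, 0.8, -0.9]
opening: 0.0873
gripper_force: 0.0
```

Call:
move_arm:
  moves: [4.5,0,0,0,0,0,0,3.5,0,0,0,0,0,0,2.5,0,0,0,0,0,0,2.0,0,0,0,0,0,0,1.7,0,0,0,0,0,0,1.4,0,0,0,0,0,0]

```text
clock: 4.4
tool_pos: [0.6338, -0.2444, 0.0822]
orientation: [-179.9, -0.0, -91.3]
force: [0.7, -0.0, -0.3]
opening: 0.0445
gripper_force: 0.0
```

Call:
move_arm:
  moves: [1.0,0,0,0,0,0,0,1.0,0,0,0,0,0,0,1.0,0,0,0,0,0,0,1.0,0,0,0,0,0,0,1.0,0,0,0,0,0,0,1.0,0,0,0,0,0,0]

```text
clock: 5.0
tool_pos: [0.6342, -0.2444, 0.0815]
orientation: [-179.9, -0.0, -91.3]
force: [2.8, -0.9, -2.2]
opening: 0.0142
gripper_force: 30.0
```

Call:
move_arm:
  moves: [1.0,0,0.5,0,0,0,0,1.0,0,0.7,0,0,0,0,1.0,0,0.7,0,0,0,0,1.0,0,0.7,0,0,0,0,1.0,0,0.7,0,0,0,0,1.0,0,0.7,0,0,0,0,1.0,0,0.5,0,0,0,0,1.0,0,0,0,0,0,0]

```text
clock: 5.8
tool_pos: [0.5891, -0.2433, 0.0815]
orientation: [-179.9, 0.0, -91.3]
force: [6.0, -1.1, -5.5]
opening: 0.0139
gripper_force: 30.0
```

```bash
python3 - <<'E'
from h import *
o=ctrl.get_obs(); print(o['clock'],o['tool_pos'],o['force'],o['opening'])
for n in("wrist","scene","top"):
    p,d,m=snap(n); save(p,n+"2"); print(n); blobs(p,d,m)
E
```

```text
5.8 [ 0.5891291  -0.24332381  0.08152835] [ 6.01521803 -1.07589939 -5.51299988] 0.01390445604708854
wrist
blue [269. 269.] 1839 med [ 0.5877 -0.2553  0.0908] lo [ 0.582 -0.256  0.05 ] hi [ 0.593 -0.248  0.103]
orange [229. 318.] 132 med [ 0.597  -0.2766  0.1575] lo [ 0.597 -0.28   0.155] hi [ 0.597 -0.273  0.159]
white [304.   3.] 56 med [ 0.5644 -0.3858 -0.002 ] lo [ 0.561 -0.387 -0.004] hi [ 0.566 -0.384 -0.001]
white [341.   2.] 37 med [ 0.5415 -0.3859 -0.0024] lo [ 0.539 -0.387 -0.004] hi [ 0.544 -0.385 -0.001]
white [252.  13.] 23 med [ 0.5953 -0.3809 -0.0021] lo [ 0.594 -0.382 -0.003] hi [ 0.596 -0.38  -0.001]
white [272.  14.] 17 med [ 0.5832 -0.3803 -0.002 ] lo [ 0.582 -0.381 -0.003] hi [ 0.584 -0.379 -0.001]
white [282.  15.] 32 med [ 0.5771 -0.3796 -0.0023] lo [ 0.575 -0.381 -0.003] hi [ 0.579 -0.379 -0.001]
white [373.  20.] 17 med [ 0.5213 -0.3751 -0.0016] lo [ 0.52  -0.377 -0.003] hi [ 0.523 -0.374 -0.001]
white [378.  23.] 13 med [ 0.5184 -0.374  -0.0023] lo [ 0.517 -0.375 -0.003] hi [ 0.519 -0.373 -0.001]
white [351.  28.] 35 med [ 0.5346 -0.3713 -0.0021] lo [ 0.533 -0
[... 7390 characters left out ...]
med [ 0.7546 -0.832   0.0011] lo [ 0.718 -0.845 -0.003] hi [ 0.773 -0.768  0.084]
white [502. 163.] 34 med [ 0.7332 -0.8062  0.0014] lo [ 0.72  -0.812 -0.003] hi [ 0.751 -0.788  0.023]
white [486. 170.] 176 med [ 0.6758 -0.6817  0.1192] lo [ 0.666 -0.707  0.106] hi [ 0.692 -0.654  0.127]
white [498. 168.] 16 med [ 0.6848 -0.7192  0.1179] lo [ 0.674 -0.782  0.02 ] hi [ 0.715 -0.715  0.123]
white [511. 170.] 82 med [ 0.7057 -0.8331  0.0009] lo [ 0.675 -0.844 -0.003] hi [ 0.727 -0.77   0.082]
white [504. 176.] 34 med [ 0.6888 -0.8056  0.0016] lo [ 0.673 -0.812 -0.003] hi [ 0.704 -0.787  0.022]
white [407. 245.] 52 med [ 0.4651 -0.4485  0.0098] lo [ 0.456 -0.46   0.005] hi [ 0.476 -0.436  0.015]
```

View pics/wrist2.png

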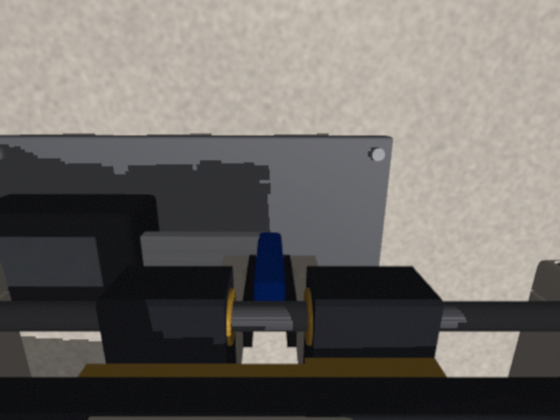

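The wrist view shows the blue handle firmly in the jaws at (269,269), moved 45 mm. Next: pause, then ease home.

Call:
move_arm:
  moves: [1.0,0,0,0,0,0,0,1.0,0,0,0,0,0,0,1.0,0,0,0,0,0,0,1.0,0,0,0,0,0,0,1.0,0,0,0,0,0,0,1.0,0,0,0,0,0,0,1.0,0,0,0,0,0,0,1.0,0,0,0,0,0,0]

```text
clock: 6.75
tool_pos: [0.5897, -0.2433, 0.0815]
orientation: [-179.9, -0.0, -91.3]
force: [5.9, -0.6, -5.7]
opening: 0.0139
gripper_force: 30.0
```

Call:
move_arm:
  moves: [1.0,0,-0.5,0,0,0,0,1.0,0,-0.6,0,0,0,0,1.0,0,-0.6,0,0,0,0,1.0,0,-0.6,0,0,0,0,1.0,0,-0.6,0,0,0,0,1.0,0,-0.6,0,0,0,0,1.0,0,-0.4,0,0,0,0,1.0,0,-0.3,0,0,0,0]

```text
clock: 7.55
tool_pos: [0.6308, -0.2443, 0.0815]
orientation: [180.0, 0.0, -91.3]
force: [2.7, -0.8, -1.4]
opening: 0.0139
gripper_force: 30.0
```

Call:
move_arm:
  moves: [1.0,0,-0.2,0,0,0,0,1.0,0,-0.1,0,0,0,0,1.0,0,0,0,0,0,0]

```text
clock: 7.85
tool_pos: [0.6336, -0.2444, 0.0815]
orientation: [180.0, 0.0, -91.3]
force: [2.9, 0.1, -3.4]
opening: 0.0137
gripper_force: 30.0
```

Call:
move_arm:
  moves: [1.0,0,-0.1,0,0,0,0,1.0,0,0,0,0,0,0,1.0,0,0,0,0,0,0]

```text
clock: 8.15
tool_pos: [0.6345, -0.2444, 0.0815]
orientation: [180.0, 0.0, -91.3]
force: [3.2, -0.0, -4.0]
opening: 0.0138
gripper_force: 30.0
```

Call:
move_arm:
  moves: [3,0,0,0,0,0,0,4,0,0,0,0,0,0,4,0,0,0,0,0,0,5,0,0,0,0,0,0,5,0,0,0,0,0,0,5,0,0,0,0,0,0]

```text
clock: 8.75
tool_pos: [0.6345, -0.2445, 0.0816]
orientation: [180.0, -0.0, -91.3]
force: [0.8, 0.4, 0.2]
opening: 0.0492
gripper_force: 0.0
```

Call:
move_arm:
  moves: [8.7,0,0,-3.5,0,0,0,8.7,0,0,-4,0,0,0,8.7,0,0,-4,0,0,0,8.7,-4.8,0,-3,0,0,0,8.7,-4.8,0,-0.5,0,0,0,8.7,-2,0,0,0,0,0,8.7,0,0,0,0,0,0]

```text
clock: 9.45
tool_pos: [0.6373, -0.1313, 0.2289]
orientation: [-179.9, 0.0, -91.1]
force: [0.1, -1.3, 0.4]
opening: 0.087
gripper_force: 0.0
```

```bash
python3 - <<'E'
from h import *
o=ctrl.get_obs(); print(o['clock'],o['tool_pos'],o['orientation'])
p,d,m=snap("wrist"); save(p,"w3"); W,w=unit(p,d,m,'blue',(.45,.8,-.34,-.15)); 
E
```

```text
9.45 [ 0.63734734 -0.13132683  0.22886323] [-1.79929475e+02  3.13448497e-02 -9.11436633e+01]
plate ((0.6405166387557983, -0.2450985312461853), (0.13004609942436218, 0.2651267945766449), 88.46736907958984)
top [ 0.62657904 -0.25615383  0.09861235] [ 0.6398394  -0.23305304  0.10498622] rect ((0.6331581473350525, -0.24459874629974365), (0.023034382611513138, 0.013014206662774086), 88.99366760253906)
green ((0.5897773504257202, -0.18991857767105103), (0.012755142524838448, 0.013867346569895744), 89.57569122314453)
```

Blue is back at its home position. Moving to the pump.

Call:
move_arm:
  moves: [8.7,-4.66,0.46,0,0,0,0,8.7,-4.66,0.46,0,0,0,0,8.7,-4.66,0.46,0,0,0,0,8.7,-4.66,0.46,0,0,0,0,8.7,-4.66,0.46,0,0,0,0,8.7,-4.66,0.46,0,0,0,0,8.7,-4.66,0.46,0,0,0,0,8.7,-4.66,0.46,0,0,0,0]

```text
clock: 10.3
tool_pos: [0.609, 0.2402, 0.2279]
orientation: [180.0, -0.0, -91.4]
force: [0.5, 0.2, -0.3]
opening: 0.087
gripper_force: 0.0
```

Call:
move_arm:
  moves: [8.7,-4.66,0.46,0,0,0,0,8.7,-4.66,0.46,0,0,0,0,8.7,0,0,0,0,0,0.11,8.7,0,0,0,0,0,0.11,8.7,0,0,0,0,0,0,8.7,0,0,0,0,0,0]

```text
clock: 10.9
tool_pos: [0.6023, 0.332, 0.2277]
orientation: [180.0, -0.0, -103.8]
force: [0.4, 0.8, -1.1]
opening: 0.0866
gripper_force: 0.0
```

```bash
python3 - <<'E'
from h import *
o=ctrl.get_obs(); print(o['clock'],o['tool_pos'],o['orientation'],o['joint_pos'])
p,d,m=snap("wrist"); save(p,"w4"); W,w=unit(p,d,m,'orange',(.4,.8,.13,.36))
v,u=np.where(w)
for r in sorted(set(v))[::4]: print(r,u[v==r].tolist(),W[r,u[v==r]].mean(0).round(4))
E
```

```text
10.9 [0.60228677 0.33202953 0.22773966] [ 1.79987082e+02 -3.22934724e-02 -1.03796042e+02] [ 4.50638154e+01  2.19782473e+01  1.93127634e+00  6.00569978e-03
 -6.99873499e+01 -5.88619182e+01]
plate ((0.6146788001060486, 0.22002391517162323), (0.13012656569480896, 0.2650880813598633), 76.75469207763672)
top [0.59981715 0.21518697 0.09907367] [0.60806703 0.23377171 0.10443775] rect ((0.6034095883369446, 0.22424407303333282), (0.019151609390974045, 0.005159315653145313), 73.05413818359375)
green ((0.5396742820739746, 0.29319891333580017), (0.013864736072719097, 0.01394668873399496), 76.40448760986328)
106 [235, 236] [0.6126 0.243  0.0402]
110 [235, 236, 237] [0.6131 0.2466 0.0406]
114 [235, 236, 237] [0.6141 0.2501 0.0397]
118 [235, 236, 237] [0.6151 0.2537 0.0402]
122 [235, 236, 237] [0.6161 0.2572 0.0399]
126 [235, 236, 237] [0.617  0.2608 0.0405]
130 [236] [0.6181 0.2645 0.0399]
```

View pics/w4.png

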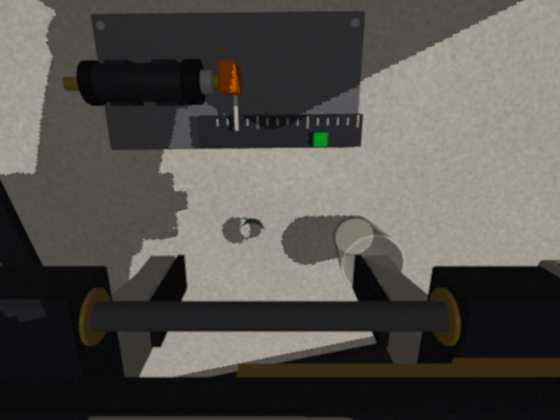

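The view shows the orange handle at (229,76), its pointer tip at (236,128) and the green block at (320,139). Yaw is -13.4°, handle at (0.607,0.222), pull 82 mm.

Call:
move_arm:
  moves: [8.7,3.5,-1.04,0,0,0,0,8.7,3.5,-1.04,0,0,0,0,8.7,3.58,-1.05,0,0,0,-0.007,8.7,0,0,4,0,0,0,8.7,0,0,4,0,0,0,7.5,0,0,3,0,0,0,6,0,0,2,0,0,0,5,0,0,1.5,0,0,0]

```text
clock: 11.75
tool_pos: [0.6064, 0.2214, 0.0814]
orientation: [179.9, -0.1, -103.5]
force: [0.5, -0.1, 1.4]
opening: 0.0685
gripper_force: 0.0
```

Call:
move_arm:
  moves: [4,0,0,0,0,0,0,3,0,0,0,0,0,0,3,0,0,0,0,0,0,3,0,0,0,0,0,0]

```text
clock: 12.15
tool_pos: [0.6074, 0.2229, 0.0844]
orientation: [-179.9, 0.1, -103.5]
force: [-0.3, -0.3, 0.4]
opening: 0.0364
gripper_force: 0.0
```

Call:
move_arm:
  moves: [1,0,0,0,0,0,0,1,0,0,0,0,0,0,1,0,0,0,0,0,0,1,0,0,0,0,0,0,1,0,0,0,0,0,0,1,0,0,0,0,0,0]

```text
clock: 12.75
tool_pos: [0.6074, 0.2227, 0.0835]
orientation: [-179.9, 0.0, -103.5]
force: [2.8, -1.6, 2.9]
opening: 0.014
gripper_force: 30.0
```

Call:
move_arm:
  moves: [1,0,0.6,0,0,0,0,1,0,0.8,0,0,0,0,1,0,0.8,0,0,0,0,1,0,0.8,0,0,0,0,1,0,0.8,0,0,0,0,1,0,0.8,0,0,0,0,1,0,0.8,0,0,0,0,1,0,0.8,0,0,0,0]

```text
clock: 13.55
tool_pos: [0.5463, 0.2372, 0.0834]
orientation: [-179.9, 0.0, -103.5]
force: [7.2, -3.7, 2.2]
opening: 0.0142
gripper_force: 30.0
```

Call:
move_arm:
  moves: [1,0,0.8,0,0,0,0,1,0,0.7,0,0,0,0,1,0,0.5,0,0,0,0,1,0,0,0,0,0,0,1,0,0,0,0,0,0]

```text
clock: 14.05
tool_pos: [0.5271, 0.2417, 0.0834]
orientation: [-179.9, 0.0, -103.5]
force: [7.4, -3.9, 2.0]
opening: 0.0139
gripper_force: 30.0
```

```bash
python3 - <<'E'
from h import *
o=ctrl.get_obs(); print(o['clock'],o['tool_pos'],o['force'],o['opening'])
T=[]
for n in("scene","top"):
    p,d,m=snap(n); W=cloud(d,m); M=masks(p)
    for c in('orange','green','blue'):
        k=(M[c]>0)&(abs(W[...,0]-.58)<.09)&(W[...,2]>.03)&(abs(W[...,1])<.33)&(abs(W[...,1])>.1)
        if k.any(): print(n,c,k.sum(),np.median(W[k],0).round(4),W[k].min(0).round(4),W[k].max(0).round(4))
    if n=="scene": y,x,=200,360
    else: y,x=190,140
    T.append(cv2.resize(p[y:y+65,x:x+90],None,fx=4.4,fy=4.4,interpolation=cv2.INTER_CUBIC))
save(np.hstack(T),"z5")
E
```

```text
14.05 [0.52709131 0.24172455 0.08337503] [ 7.42435212 -3.87015557  2.00972811] 0.013947172652890237
scene green 61 [ 0.5807 -0.1801  0.0354] [ 0.53   -0.1944  0.0301] [0.6009 0.3017 0.0401]
scene blue 166 [ 0.6422 -0.2391  0.0866] [ 0.63   -0.2531  0.0453] [ 0.6456 -0.2292  0.1074]
top green 17 [ 0.5884 -0.1891  0.0366] [ 0.5817 -0.1934  0.0319] [ 0.5955 -0.183   0.0426]
top blue 59 [ 0.6282 -0.2426  0.099 ] [ 0.6265 -0.2536  0.053 ] [ 0.6405 -0.2319  0.1103]
```

View pics/z5.png

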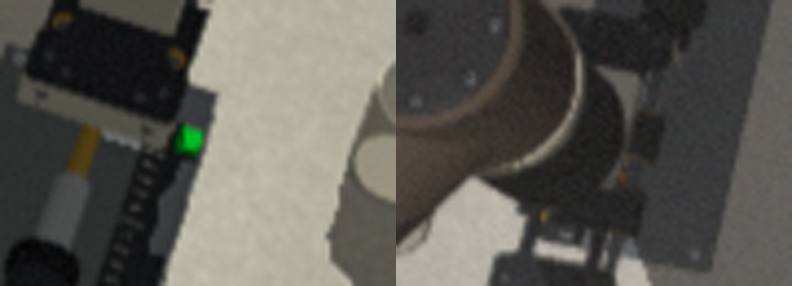

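The scene crop (left) shows the brass rod and tube pulled out. The white pointer at (120,138) looks level with the green block at (190,140). One numeric check from the wrist camera before handing in.

```bash
python3 - <<'E'
from h import *
p,d,m=snap("wrist"); W=cloud(d,m); M=masks(p)
u=np.array([np.cos(np.radians(-13.4)),np.sin(np.radians(-13.4))]); g=np.array([.5397,.2932])
k=(M['orange']>0)&(W[...,2]<.108)&(W[...,2]>.045); s=(W[k][:,:2]-g)@u
print(k.sum(),np.percentile(s,[2,25,50,75,98]).round(4))
p,d,m=snap("scene"); W=cloud(d,m)
s=(W[...,:2]-g)@u; v=(W[...,:2]-g)@np.array([-u[1],u[0]])
k=(abs(s)<.03)&(v<-.01)&(v>-.07)&(W[...,2]>.034)&(W[...,2]<.05)&(p.min(-1)>100)
print('pointer',k.sum(),np.median(s[k]),np.median(W[k],0))
E
```

```text
539 [-0.0067 -0.0041 -0.0011  0.0019  0.0046]
pointer 0 nan [nan nan nan]
  return _methods._mean(a, axis=axis, dtype=dtype,
  ret = ret.dtype.type(ret / rcount)
  ret = um.true_divide(
```

The handle is centred on the block to about 1 mm, so I'm handing in.

```bash
python3 -c "
from plant import ctrl
print(ctrl.close_job())"
```

```text
the job is handed in; nothing more can be done
None
```

The job is handed in: the blue bleed handle was pulled 45 mm to its green block, held there for about a second and eased fully home, and the orange suction rod is now held in the gripper, centred on its block to about 1 mm; the moves kept clear of the bottles and glassware, though I did not measure those again at the end.

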